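# Draw out the sprung gauge rod at the loaded station

## Task

Two sprung height gauges are screwed to the table; one has a solenoid module standing in its seat, the other only a union nut. On the gauge with the module, pull the telescoping rod up against its spring until its pointer is level with the mark on its scale rider, and finish while still holding the rod there. Leave the other gauge's rod in, and do not move the seated parts or anything else on the table.

Things in the scene. Friction and masses are not known exactly. Their poses are not given: they have to be found in the camera images.
- gauge_a: right-hand (nearer) height gauge, screwed down: grey base plate, x -37 to +37, y -86 to +116, 12 mm thick; origin under the plate on the mast axis, z up. Mast tube 25 mm across ends 83 mm up; the sprung rod rises out of it. Upright scale plate at y -50 to -74, x +6 to +10, up to 186 mm high. Round seat at y +73 mm. Both gauges are alike
- rod_a (a joint): telescoping steel rod of gauge_a, with its pointer and knob: extension upward in m, 0 = fully in, 0.10 = end stop. An inner spring draws it back: 4 N at 0, plus 50 N per m of extension (about 9 N at full extension); it springs in when let go
- knob_a (a point): middle of the upright cylindrical black knob (28 mm diameter, 42 mm tall, so its top is 21 mm above this point) on top of the rod of gauge_a; 143 mm above the table with the rod in, moves with the rod. Grip from above; fingers closing along the gauge's x axis stay clear of the scale plate
- pointer_a (a point): tip of the flat horizontal pointer that sticks out from the rod of gauge_a along the gauge's -y; 90 mm above the table with the rod in, 53 mm below the knob's middle; moves with the rod
- mark_a (a point): tip of the small tooth of the rider, a dark clamp block 12 mm high on the outer edge of the scale of gauge_a: this is the length mark. It is clamped at some height between 125 and 170 mm above the table, different each time, and does not move
- seat_a (a point): centre of the floor of the round seat of gauge_a (dish 72 mm outside, 64 mm inside, lip 6 mm high), 14 mm above the table
- gauge_b: left-hand (farther) height gauge, screwed down: grey base plate, x -37 to +37, y -86 to +116, 12 mm thick; origin under the plate on the mast axis, z up. Mast tube 25 mm across ends 83 mm up; the sprung rod rises out of it. Upright scale plate at y -50 to -74, x +6 to +10, up to 186 mm high. Round seat at y +73 mm. Both gauges are alike
- rod_b (a joint): telescoping steel rod of gauge_b, with its pointer and knob: extension upward in m, 0 = fully in, 0.10 = end stop. An inner spring draws it back: 4 N at 0, plus 50 N per m of extension (about 9 N at full extension); it springs in when let go
- knob_b (a point): middle of the upright cylindrical black knob (28 mm diameter, 42 mm tall, so its top is 21 mm above this point) on top of the rod of gauge_b; 143 mm above the table with the rod in, moves with the rod. Grip from above; fingers closing along the gauge's x axis stay clear of the scale plate
- pointer_b (a point): tip of the flat horizontal pointer that sticks out from the rod of gauge_b along the gauge's -y; 90 mm above the table with the rod in, 53 mm below the knob's middle; moves with the rod
- mark_b (a point): tip of the small tooth of the rider, a dark clamp block 12 mm high on the outer edge of the scale of gauge_b: this is the length mark. It is clamped at some height between 125 and 170 mm above the table, different each time, and does not move
- seat_b (a point): centre of the floor of the round seat of gauge_b (dish 72 mm outside, 64 mm inside, lip 6 mm high), 14 mm above the table
- module: black box-shaped solenoid module 42x38x87 mm standing upright with its plunger up, loose in the seat of one of the two gauges; origin at the centre of its underside
- union_nut: black ribbed union nut 41 mm wide, 20 mm high, loose in the seat of the other gauge; origin at the centre of its underside
- ring_nut_01: bystander: loose black ribbed nut 41 mm wide, 20 mm high; origin at the centre of its underside
- insert_03: bystander: loose turned steel insert 24 mm wide, 16 mm high; origin at the centre of its underside
Mind the look-alikes: they are no part of the job. What is shaped like the module but white is not meant.

How it is judged:
By the outcome, as a careful person would: the job done as asked, in the order asked, and still so for the second after the job is handed in, while the arm keeps its last pose, push and grip.
It also fails if it takes over 34 s, if anything falls off the work surface, if the arm or the gripper's body presses on something with over 40 N, if the wrist force passes 120 N, or if a joint passes its speed limit or range.

## Robot

A 6-joint arm with a two-finger parallel gripper is mounted at the origin on the work surface; the furniture and walls round the work are solid. World frame = base frame: x ahead of the robot, y to its left, z up, the work surface at z = 0. Lengths are in m, angles in rad, forces in N, time in s.
With the tool pointing down it reaches from about 0.325 to 0.85 m from the base axis. Payload 15.5 kg.
Tool frame: the origin (TCP) lies at the very end of the fingers, on their centre line; the grasp point (between the pads) lies 19 mm behind it (ctrl.grip_depth is the distance from the TCP to the grasp point, in m); z points along the fingers, y is the line along which they close (so a half turn about z gives the same grasp; the last joint's range is limited). The gripper opens to 91 mm and grips with 3 to 60 N. Pads are 32 mm wide; open, the fingers measure 118 mm over their backs; the gripper's body (76 mm by 178 mm) begins 60 mm behind the grasp point.
Start: joints at [-1.349, 0.494, 1.345, -0, 1.302, -0.096], TCP at [0.195, -0.594, 0.214] pointing down, gripper open.
Joint ranges: [-2.91, 2.91], [-0.82, 2.16], [0.22, 2.67], [-1.22, 4.37], [0.12, 2.79], [-3.08, 3.08]. Speed limits (rad/s): [1.89, 1.89, 2.57, 3.01, 3.01, 3.01].

## Interface

Orientations are given as a unit quaternion [x, y, z, w].
In Python, from rig import ctrl gives the robot as it stands.
- The arm moves only by the tool servo_tool, never from a script. Its argument "motion" is one flat list of numbers, 5 for each row, row after row: the closure, from 0 (fully open) to 1 (shut), then the shift along the tool's x, y, z in cm, then the turn about the tool's z in rad. A call has 1 to 5 rows; each row is the pose to reach, as a shift and turn from the pose commanded when the call began, along the tool's axes at that moment; what a row does not reach only later rows make up. A row lasts 1/10 s, in which the tool goes at most 50 mm and 8.59 degrees, less where a joint would pass 70% of its speed; a pose out of reach is approached as far as the arm can. A call with a gripper value outside its range is refused whole. The fingers move at their own pace and stop on an object; "grip_force" is the grip in N (left out, the last holds). Time passes only in rows, so rows that repeat a pose let the fingers close. It gives the time, the measured TCP pose, the force, the opening and the grip force at its end, in the units of the state.
- ctrl.observe(): the state, without advancing time (a new reading comes with each control period).
- ctrl.capture(name): name is "scene" or "side" or "wrist"; returns (picture, depth): 420x560x3 uint8, red, green, blue; 420x560 float32, m along the optical axis (not along the pixel's ray), 0 where there is no reading.
- ctrl.camera_model(name): a dict with "vertical_fov" (degrees; the focal length in pixels is half the picture's height over the tangent of half this angle, whatever the lens; pixels are square), "cx", "cy" (the principal point, pixels), "k1" (the pictures are not rectified: a ray, as slopes to the right and down, at radius r is drawn at 1 + k1 r^2 times it, then the intrinsics apply), "rvec" (rotation vector, rad) and "tvec" (3), from world to camera coordinates, as OpenCV has them. Camera axes: x right, y down, z forward; pixel columns grow to the right and rows downward; lengths in m; the calibration is good to about 2 mm. A picture is of the moment at which its call begins: read the wrist's pose just before it. camera_model takes no time and is no camera call; for the wrist camera it gives the pose at the moment of the call.
- ctrl.hand_in(): hands the job in; it is judged then, once.
The state is a dict: "time_s": time; "q": joint angles; "joint_velocities": joint speeds; "tau": joint torques, N m; "position": TCP position; "eef_rot": TCP orientation; "ft_force": force on the tool from outside, world axes, zero at the start; "moment": the same for the moment, N m; "finger_gap": opening from 0.0 (shut) to 1.0 (fully open); "finger_force": force on a finger pad.
Only numpy, scipy, OpenCV 4.12 (cv2) and the standard library are available. Lean on these libraries where they do the work, as an engineer would, in place of code of your own. Each camera call takes 0.05 s, during which the arm holds its last target. There are 200 camera calls.

## Working session

There is one attempt and no reset: what is moved stays moved. The work goes in short steps, Python scripts to look and compute and a tool call to move; the robot and the scene stay as the last step left them, time stands still between calls to the robot, and variables do not carry over. Pictures are saved under pics/ and viewed, at most 10 in all, crops included, and the job is handed in when it is done.

Besides the shell and the picture viewer there is one more tool, called after "Call:" by a JSON object that holds its "api" and its "payload", one argument or row to a line. servo_tool: Moves the arm, as the interface text tells. Its arguments: {"type":"object","properties":{"motion":{"type":"array","items":{"type":"number"}},"grip_force":{"type":"number"}},"required":["motion"]}

```bash
mkdir -p pics
cat > h.py <<'E'
import numpy as np, cv2
from rig import ctrl
def cam(n):
    m=ctrl.camera_model(n); f=210/np.tan(np.radians(m["vertical_fov"])/2)
    R=cv2.Rodrigues(np.array(m["rvec"],float))[0]; return m,f,R,np.array(m["tvec"],float)
def ray(c,u,v):
    m,f,R,t=c; d=np.array([(u-m["cx"])/f,(v-m["cy"])/f]); s=d.copy()
    for _ in range(20): s=d/(1+m["k1"]*(s@s))
    return -R.T@t, R.T@np.array([s[0],s[1],1])
def plane(c,u,v,z):
    o,d=ray(c,u,v); return o+d*(z-o[2])/d[2]
def dpt(c,u,v,D):
    o,d=ray(c,u,v); return o+d*D
def proj(c,P):
    m,f,R,t=c; p=R@np.array(P)+t; s=p[:2]/p[2]; s=s*(1+m["k1"]*(s@s)); return s*f+[m["cx"],m["cy"]]
def tri(a,b):
    (o1,d1),(o2,d2)=a,b; s=np.linalg.lstsq(np.c_[d1,-d2],o2-o1,rcond=None)[0]
    p,q=o1+d1*s[0],o2+d2*s[1]; return (p+q)/2,np.linalg.norm(p-q)
E
python3 - <<'E'
from h import *
for n in("scene","side"):
    im,D=ctrl.capture(n); cv2.imwrite(f"pics/{n}.png",im[:,:,::-1]); np.savez(f"pics/{n}.npz",im=im,D=D)
    c=cam(n);print(n,c[0],-c[2].T@c[3])
s=ctrl.observe();print(s["time_s"],s["position"],s["eef_rot"],s["ft_force"],s["finger_gap"])
E
```

```text
scene {'vertical_fov': 57.81819047810055, 'cx': 281.8887831734676, 'cy': 208.70609730601728, 'k1': -0.07845003325665435, 'rvec': array([ 1.84296048, -1.02783904,  0.60789132]), 'tvec': array([-0.25488101,  0.30000239,  0.51981466])} [-0.1338331  -0.39147813  0.50399069]
side {'vertical_fov': 51.57546388760985, 'cx': 280.7750031139757, 'cy': 212.17310896238732, 'k1': -0.05327616937653601, 'rvec': array([ 2.23449162, -0.14559567,  0.05160117]), 'tvec': array([-0.49208891,  0.14060281,  1.25321751])} [ 0.38996004 -0.95202703  0.87980138]
0.1 [ 0.19460491 -0.59359595  0.21341437] [ 9.87483578e-01  1.57720987e-01 -4.91752119e-05 -5.21157189e-04] [-0.38730525  0.01747129  0.03640291] 0.9996612281107119
```

View pics/scene.png

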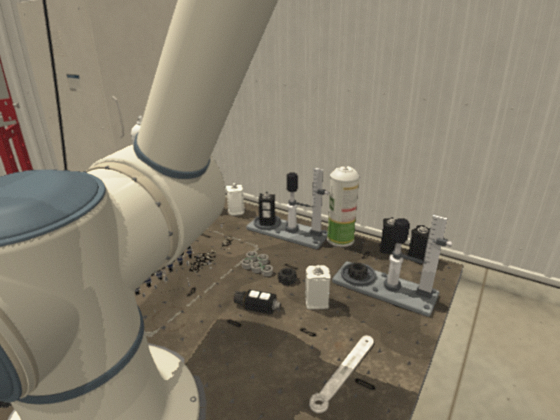

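View pics/side.png

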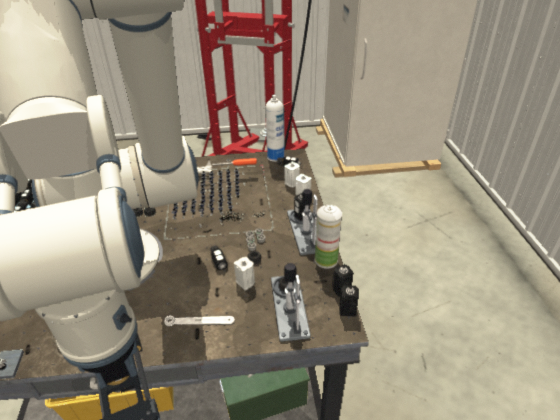

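The scene view shows gauge_b, the far one, with a black module in its seat at about (266,210), its knob at (292,183) and its scale at (318,195). Gauge_a, the near one, holds only the nut at (357,270), with its knob at about (401,230).

In the side view gauge_a is at (290,300) and gauge_b at (303,225).

Things that could be mistaken for the target, by scene pixel:
- black modules standing behind gauge_a: (388,235) and (421,240)
- lying black module: (258,300)
- white modules: (318,287) and (235,198)

I choose gauge_b and will check it in a crop.

Run:
```python
from h import *
a=cv2.imread("pics/scene.png")[155:255,225:345]; b=cv2.imread("pics/side.png")[165:275,270:360]
a=cv2.resize(a,(480,400),interpolation=2); b=cv2.resize(b,(320,391),interpolation=2)
b=cv2.copyMakeBorder(b,0,9,0,0,0); cv2.imwrite("pics/crop1.png",np.hstack([a,b]))
```

```text
(no output)
```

View pics/crop1.png

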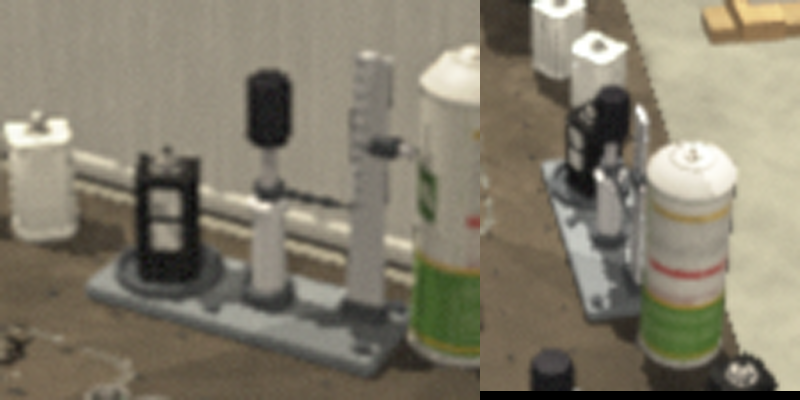

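The crop confirms gauge_b: the black module with a white label is in its seat, the knob is at scene (292,182), and the rider is at about (320,192) with a spray can beside it. Next I triangulate.

Run:
```python
from h import *
S,T=cam("scene"),cam("side")
s=lambda x,y:(225+x/4,155+y/4)
t=lambda x,y:(270+(x-480)/3.556,165+y/3.556)
for n,p,q in[("knob",s(269,108),t(612,115)),("knobtop",s(269,72),t(612,92)),("can top",s(470,50),t(692,148))]:
    print(n,*tri(ray(S,*p),ray(T,*q)))
A=plane(S,*s(88,287),.012);B=plane(S,*s(378,370),.012);d=B-A
print("edge",A,B,np.linalg.norm(d),np.degrees(np.arctan2(d[1],d[0])))
A2=plane(T,*t(543,165),.012);B2=plane(T,*t(588,315),.012);d=B2-A2
print("edge side",A2,B2,np.linalg.norm(d),np.degrees(np.arctan2(d[1],d[0])))
print("seat",plane(S,*s(170,266),.016),plane(T,*t(580,190),.016))
D=np.load("pics/scene.npz")["D"]
for n,p in[("knob",s(269,108)),("rider",s(382,148)),("scale",s(372,200)),("can",s(455,200)),("can",s(455,100)),("wall",s(300,30))]:
    u,v=map(round,p); print(n,dpt(S,u,v,D[v,u]))
```

```text
knob [0.5775297  0.03109888 0.1432225 ] 0.0023525634063137793
knobtop [0.57691961 0.03069628 0.16635991] 0.002100656354711991
can top [ 0.61701394 -0.0775452   0.18833924] 0.002199057264237894
edge [0.52895068 0.13630717 0.012     ] [ 0.53911483 -0.0665341   0.012     ] 0.2030957727159021 -87.13137259679618
edge side [0.53627686 0.14187647 0.012     ] [ 0.54570534 -0.05763911  0.012     ] 0.19973823123682577 -87.29439505293813
seat [0.572922   0.10239878 0.016     ] [0.56318309 0.09674851 0.016     ]
knob [0.56546984 0.02396929 0.14822232]
rider [ 0.58066186 -0.04184927  0.13218607]
scale [ 0.58346148 -0.03656591  0.09602636]
can [ 0.57942682 -0.09132771  0.11216023]
can [ 0.57901108 -0.08770714  0.17288719]
wall [ 2.09113672  0.86417828 -0.45783143]
```

Knob_b is at about (0.5775, 0.031, 0.143) and the gauge yaw is about +2.8°. The seat lands 73 mm from the mast axis, as it should. Lifting, then travelling.

Call:
{"api": "servo_tool", "payload": {
  "motion": [0,0,0,-5,0,0,2,-1.7,-9,-0.05,0,5.5,-4.7,-10,-0.15,0,9,-7.6,-10,-0.25,0,12.5,-10.6,-10,-0.35]
}}

```text
time_s: 0.6
position: [0.281, -0.4528, 0.3141]
eef_rot: [0.944, 0.329, 0.0, 0.0]
ft_force: [0.6, 0.5, -0.2]
finger_gap: 0.996
finger_force: 0.0
```

```bash
cat > g.py <<'E'
import sys
from h import *
from scipy.spatial.transform import Rotation as Ro
def go(P,yaw=2.8):
    s=ctrl.observe();R=Ro.from_quat(s["eef_rot"]).as_matrix();p=np.array(s["position"])
    yw=np.degrees(np.arctan2(R[1,1],R[0,1]))
    print("t",s["time_s"],p.round(4),"F",s["ft_force"].round(2),"gap",round(s["finger_gap"],3),"shift cm",(R.T@(np.array(P)-p)*100).round(2),"turn",np.radians(-((yaw-yw+90)%180-90)).round(3),"q",np.round(s["q"],2))
if __name__=="__main__": go([float(a) for a in sys.argv[1:4]])
E
python3 g.py .5775 .031 .31
```

```text
t 0.6 [ 0.281  -0.4528  0.3141] F [ 0.64  0.48 -0.24] gap 0.996 shift cm [ 53.29 -19.5    0.4 ] turn -0.949 q [-1.13  0.28  1.42  0.    1.45 -0.23]
```

Call:
{"api": "servo_tool", "payload": {
  "motion": [0,4.3,-1.6,0,-0.1,0,8.6,-3.2,0,-0.2,0,12.9,-4.8,0,-0.3,0,17.2,-6.4,0,-0.4,0,21.5,-8,0,-0.5]
}}

```text
time_s: 1.1
position: [0.4004, -0.2566, 0.3138]
eef_rot: [0.834, 0.552, -0.0, -0.0]
ft_force: [0.8, -0.5, -0.1]
finger_gap: 1.002
finger_force: 0.0
```

```bash
python3 g.py .5775 .031 .31
```

```text
t 1.1 [ 0.4004 -0.2566  0.3138] F [ 0.82 -0.5  -0.07] gap 1.002 shift cm [33.39  5.11  0.38] turn -0.449 q [-0.7   0.19  1.54  0.    1.41 -0.3 ]
```

Call:
{"api": "servo_tool", "payload": {
  "motion": [0,4.7,0.7,0,-0.09,0,9.4,1.4,0,-0.18,0,14.1,2.1,0,-0.27,0,18.8,2.8,0,-0.36,0,23.5,3.6,0,-0.45]
}}

```text
time_s: 1.6
position: [0.5259, -0.0545, 0.3138]
eef_rot: [0.689, 0.725, -0.0, -0.0]
ft_force: [-0.0, -0.6, 0.3]
finger_gap: 1.002
finger_force: 0.0
```

```bash
python3 g.py .5775 .031 .31
python3 - <<'E'
from h import *
c=cam("wrist"); im,D=ctrl.capture("wrist"); cv2.imwrite("pics/w1.png",im[:,:,::-1]); np.savez("pics/w1.npz",im=im,D=D,rvec=c[0]["rvec"],tvec=c[0]["tvec"])
print(-c[2].T@c[3],c[2][2],proj(c,[.5775,.031,.164]))
E
```

```text
t 1.6 [ 0.5259 -0.0545  0.3138] F [-0.01 -0.57  0.26] gap 1.002 shift cm [8.28 5.58 0.38] turn 0.001 q [-0.22  0.27  1.43 -0.    1.44 -0.27]
[0.52135594 0.02252872 0.48492836] [ 0.01287534 -0.27314578 -0.96188648] [349.45141341 100.89923301]
```

View pics/w1.png

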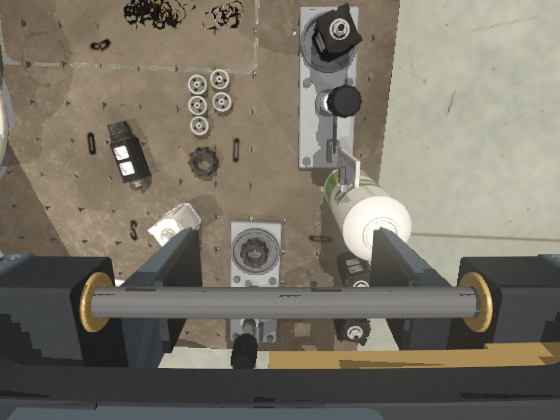

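The wrist view shows knob_b's top at about (346,100), against a predicted (349,101). The scale and rider are near (348,170), partly next to the can. I'll take a second wrist view from further out to get the mark's height.

Call:
{"api": "servo_tool", "payload": {
  "motion": [0,-1.5,-4,0,0,0,-3,-8,0,0,0,-3,-10,0,0,0,-3,-10,0,0]
}}

```text
time_s: 2.05
position: [0.4245, -0.0911, 0.3139]
eef_rot: [0.691, 0.723, -0.0, -0.0]
ft_force: [0.1, 0.8, 0.6]
finger_gap: 1.003
finger_force: 0.0
```

```bash
python3 g.py .5775 .031 .31
python3 - <<'E'
from h import *
c=cam("wrist"); im,D=ctrl.capture("wrist"); np.savez("pics/w2.npz",im=im,D=D,rvec=c[0]["rvec"],tvec=c[0]["tvec"])
print(-c[2].T@c[3])
w=np.load("pics/w1.npz"); cw=(c[0],c[1],cv2.Rodrigues(w["rvec"])[0],w["tvec"])
for u,v in[(346,100),(378,230),(395,200)]: print(dpt(cw,u,v,w["D"][v,u]))
R=[.59,-.04,.14]; u,v=proj(cw,R).round().astype(int); u2,v2=proj(c,R).round().astype(int); print(u,v,u2,v2)
a=w["im"][v-50:v+50,u-50:u+50]; b=im[v2-50:v2+50,u2-50:u2+50]
cv2.imwrite("pics/crop2.png",cv2.resize(np.hstack([a,b]),(800,400),interpolation=2)[:,:,::-1])
E
```

```text
t 2.05 [ 0.4245 -0.0911  0.3139] F [0.1  0.76 0.64] gap 1.003 shift cm [11.51 15.83  0.38] turn -0.004 q [-0.35  0.12  1.62 -0.    1.4  -0.39]
[ 0.4204313  -0.01410661  0.48504691]
[0.57433166 0.03159453 0.16416723]
[ 0.57235617 -0.03638808  0.31499147]
[ 0.62733866 -0.05538898  0.17265247]
351 175 456 143
```

View pics/crop2.png

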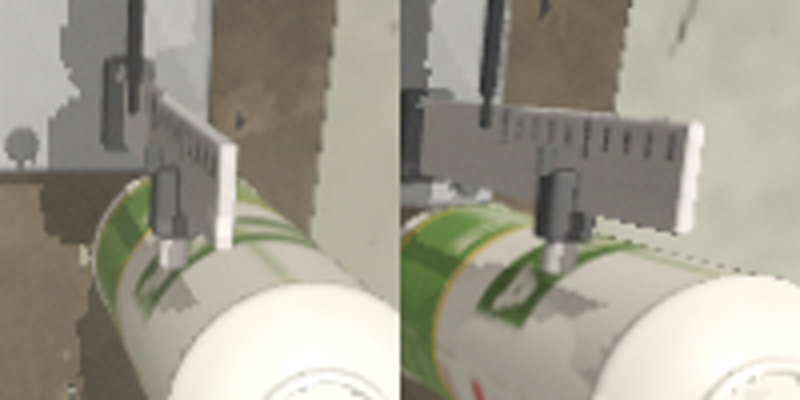

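The crop shows the rider body with a tooth pointing towards the rod. The tooth tip is at about w1 (338.5,161) and w2 (442.5,130). I'll triangulate these and plan a closer view.

Run:
```python
from h import *
c=cam("wrist")
def W(n):
    w=np.load(f"pics/{n}.npz"); return (c[0],c[1],cv2.Rodrigues(w["rvec"])[0],w["tvec"])
a,b=W("w1"),W("w2")
L=lambda x,y:(301+x/4,125+y/4)
Q=lambda x,y:(406+(x-400)/4,93+y/4)
for n,p,q in[("tooth",L(152,147),Q(546,147)),("scaletop outer",L(224,247),Q(686,232)),("scaletop inner",L(232,142),Q(697,122)),("screw",L(174,262),Q(556,270))]:
    print(n,*tri(ray(a,*p),ray(b,*q)))
S=cam("scene")
print(c[1])
for P in([.44,-.02,.2],[.44,-.06,.2],[.46,-.08,.22],[.48,-.02,.22]):
    d=np.array(P)-[.4245,-.0911,.3139]; C=(-b[2].T@b[3])+d
    print(P,[proj((c[0],c[1],b[2],-b[2]@C),x).round() for x in([.583,-.035,.14],[.5775,.031,.164])])
```

```text
tooth [ 0.57814456 -0.028061    0.13229848] 0.00037532060955022237
scaletop outer [ 0.58743846 -0.04184019  0.18651022] 0.000408870592053739
scaletop inner [ 0.58736725 -0.01888931  0.18318859] 2.8498906220591255e-05
screw [ 0.58743962 -0.05890264  0.12855513] 0.00017304409009532288
347.3745669694516
[0.44, -0.02, 0.2] [array([482., 249.]), array([516., 164.])]
[0.44, -0.06, 0.2] [array([494., 196.]), array([530.,  96.])]
[0.46, -0.08, 0.22] [array([457., 162.]), array([485.,  61.])]
[0.48, -0.02, 0.22] [array([418., 237.]), array([438., 156.])]
```

Call:
{"api": "servo_tool", "payload": {
  "motion": [0,1,0.5,4,0,0,2,1,8,0,0,3,1.7,11.4,0,0,3,1.7,11.4,0]
}}

```text
time_s: 2.5
position: [0.4415, -0.0588, 0.1966]
eef_rot: [0.69, 0.724, -0.001, -0.003]
ft_force: [1.1, -0.2, 1.8]
finger_gap: 1.003
finger_force: 0.0
```

Run:
```python
from h import *
c=cam("wrist"); im,D=ctrl.capture("wrist"); np.savez("pics/w3.npz",im=im,D=D,rvec=c[0]["rvec"],tvec=c[0]["tvec"])
w=np.load("pics/w2.npz"); b=(c[0],c[1],cv2.Rodrigues(w["rvec"])[0],w["tvec"])
P=[.578,-.028,.132]; u,v=proj(c,P).round().astype(int); u2,v2=proj(b,P).round().astype(int); print(u,v,u2,v2)
A=cv2.resize(im[v-25:v+25,u-25:u+25],(400,400),interpolation=2);B=cv2.resize(w["im"][v2-20:v2+20,u2-20:u2+20],(400,400),interpolation=2)
cv2.imwrite("pics/crop3.png",np.hstack([A,B])[:,:,::-1])
```

```text
484 187 442 130
```

View pics/crop3.png

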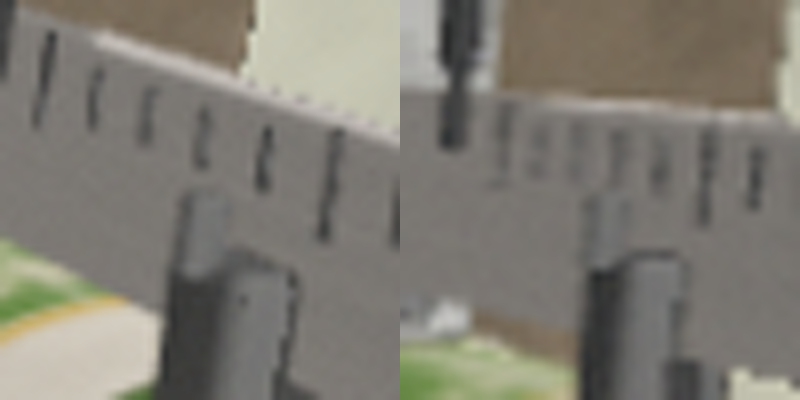

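Run:
```python
from h import *
c=cam("wrist")
def W(n):
    w=np.load(f"pics/{n}.npz"); return (c[0],c[1],cv2.Rodrigues(w["rvec"])[0],w["tvec"])
a,b,e=W("w3"),W("w2"),W("w1")
L=lambda x,y:(459+x/8,162+y/8)
Q=lambda x,y:(422+(x-400)/10,110+y/10)
for n,p,q in[("tip",L(206,191),Q(611,195)),("bodytop",L(225,262),Q(630,260)),("bodybot",L(175,275),Q(586,268)),("pointer tip",None,Q(452,148))]:
    if p:
        print(n,*tri(ray(a,*p),ray(b,*q)))
        for cc,pp in((a,p),(b,q)):   # ray on gauge plane x=const near tooth
            o,d=ray(cc,*pp); print("   at x=.579",o+d*(.579-o[0])/d[0])
    else: print(n,plane(b,*q,.09), plane(e,301+133/4,125+110/4,.09))
```

```text
tip [ 0.57982638 -0.02770421  0.12966008] 1.9039331608798e-05
   at x=.579 [ 0.579      -0.02743034  0.13106237]
   at x=.579 [ 0.579      -0.02764056  0.13148527]
bodytop [ 0.582823   -0.03402299  0.12971159] 4.885240489984517e-05
   at x=.579 [ 0.579      -0.03263176  0.13603531]
   at x=.579 [ 0.579      -0.03357178  0.13803351]
bodybot [ 0.57761315 -0.03501575  0.13137031] 0.00012951642897919013
   at x=.579 [ 0.579      -0.03560039  0.12892173]
   at x=.579 [ 0.579      -0.03515254  0.1283739 ]
pointer tip [ 0.57877477 -0.02505964  0.09      ] [ 0.57868661 -0.02410208  0.09      ]
```

The tooth tip is at z ≈ 0.131 and the pointer tip at (0.5787, -0.025, 0.09), so the rod axis is about (0.576, 0.031). Moving above the knob.

Call:
{"api": "servo_tool", "payload": {
  "motion": [0,4,1,-3,0,0,8,3,-3,0,0,8.4,7,-3,0,0,8.4,11,-3,0,0,8.4,13.8,-3,0]
}}

```text
time_s: 3.05
position: [0.5798, 0.0301, 0.2323]
eef_rot: [0.69, 0.724, 0.001, 0.001]
ft_force: [0.7, -1.3, 0.1]
finger_gap: 0.998
finger_force: 0.0
```

```bash
python3 g.py .576 .031 .124
```

```text
t 3.05 [0.5798 0.0301 0.2323] F [ 0.69 -1.28  0.08] gap 0.998 shift cm [ 0.11 -0.42 10.83] turn -0.002 q [-0.05  0.41  1.44 -0.    1.29 -0.1 ]
```

Call:
{"api": "servo_tool", "payload": {
  "motion": [0,0.1,-0.3,3,0,0,0.1,-0.3,6,0,0,0.1,-0.3,9,0,0,0.1,-0.3,10.8,0,0,0.1,-0.3,10.8,0]
}}

```text
time_s: 3.55
position: [0.5734, 0.0304, 0.1216]
eef_rot: [0.691, 0.723, -0.001, -0.001]
ft_force: [0.9, 0.1, 0.9]
finger_gap: 1.0
finger_force: 0.0
```

```bash
python3 g.py .576 .031 .124
```

```text
t 3.55 [0.5734 0.0304 0.1216] F [0.89 0.13 0.86] gap 1.0 shift cm [ 0.05  0.26 -0.24] turn -0.003 q [-0.05  0.53  1.58 -0.    1.04 -0.1 ]
```

Call:
{"api": "servo_tool", "payload": {
  "motion": [0,0,0,0,0,0.5,0,0.1,0,0,0.6,0,0.1,0,0,0.6,0,0.1,0,0],
  "grip_force": 10
}}

```text
time_s: 3.95
position: [0.575, 0.0308, 0.1229]
eef_rot: [0.691, 0.723, 0.0, 0.001]
ft_force: [0.8, 0.5, -0.4]
finger_gap: 0.767
finger_force: 0.0
```

```bash
python3 g.py .576 .031 .124
```

```text
t 3.95 [0.575  0.0308 0.1229] F [ 0.78  0.54 -0.44] gap 0.767 shift cm [ 0.01  0.1  -0.11] turn -0.003 q [-0.05  0.53  1.57  0.    1.04 -0.1 ]
```

Call:
{"api": "servo_tool", "payload": {
  "motion": [1,0,0,0,0,1,0,0,0,0,1,0,0,0,0,1,0,0,0,0]
}}

```text
time_s: 4.35
position: [0.5744, 0.0309, 0.1219]
eef_rot: [0.691, 0.723, -0.0, -0.0]
ft_force: [-0.8, -0.4, 0.2]
finger_gap: 0.417
finger_force: 0.0
```

```bash
python3 g.py .576 .031 .124
```

```text
t 4.35 [0.5744 0.0309 0.1219] F [-0.81 -0.4   0.25] gap 0.417 shift cm [ 0.    0.16 -0.21] turn -0.003 q [-0.05  0.53  1.58 -0.    1.04 -0.1 ]
```

Call:
{"api": "servo_tool", "payload": {
  "motion": [1,0,0,0,0,1,0,0,0,0,1,0,0,0,0,1,0,0,0,0]
}}

```text
time_s: 4.75
position: [0.5759, 0.0309, 0.1221]
eef_rot: [0.691, 0.723, 0.001, 0.001]
ft_force: [7.9, 0.6, -4.9]
finger_gap: 0.307
finger_force: 10.0
```

```bash
python3 g.py .576 .031 .124
```

```text
t 4.75 [0.5759 0.0309 0.1221] F [ 7.89  0.56 -4.92] gap 0.307 shift cm [ 0.01  0.01 -0.19] turn -0.003 q [-0.05  0.53  1.57  0.    1.04 -0.1 ]
```

Gripped: the opening is 28 mm. The sideways force says the knob sits slightly further in +x, so I shift 0.15 cm, grip firmer and lift.

Call:
{"api": "servo_tool", "payload": {
  "motion": [1,0,0.1,0,0,1,0,0.15,0,0,1,0,0.15,-0.3,0,1,0,0.15,-0.6,0,1,0,0.15,-0.6,0],
  "grip_force": 35
}}

```text
time_s: 5.25
position: [0.576, 0.0309, 0.1283]
eef_rot: [0.691, 0.723, 0.0, 0.0]
ft_force: [1.7, -0.1, -5.3]
finger_gap: 0.294
finger_force: 35.0
```

```bash
python3 g.py .576 .031 .163
```

```text
t 5.25 [0.576  0.0309 0.1283] F [ 1.7  -0.12 -5.32] gap 0.294 shift cm [ 0.01  0.01 -3.47] turn -0.003 q [-0.05  0.52  1.57 -0.    1.05 -0.1 ]
```

Call:
{"api": "servo_tool", "payload": {
  "motion": [1,0,0,-0.8,0,1,0,0,-1.7,0,1,0,0,-2.6,0,1,0,0,-3.4,0,1,0,0,-3.4,0]
}}

```text
time_s: 5.75
position: [0.576, 0.031, 0.163]
eef_rot: [0.691, 0.723, 0.0, 0.0]
ft_force: [2.5, -0.0, -6.6]
finger_gap: 0.299
finger_force: 35.0
```

```bash
python3 g.py .576 .031 .163
python3 - <<'E'
from h import *
out=[]
for n in("scene","side"):
    im,D=ctrl.capture(n); np.savez(f"pics/{n}2.npz",im=im); c=cam(n)
    u,v=proj(c,[.5785,-.026,.13]).round().astype(int); print(n,u,v)
    out.append(cv2.resize(im[v-30:v+30,u-30:u+30],(400,400),interpolation=2))
cv2.imwrite("pics/crop4.png",np.hstack(out)[:,:,::-1])
E
```

```text
t 5.75 [0.576 0.031 0.163] F [ 2.45 -0.02 -6.55] gap 0.299 shift cm [0.   0.01 0.  ] turn -0.003 q [-0.05  0.48  1.53 -0.    1.13 -0.1 ]
scene 313 192
side 311 214
```

View pics/crop4.png

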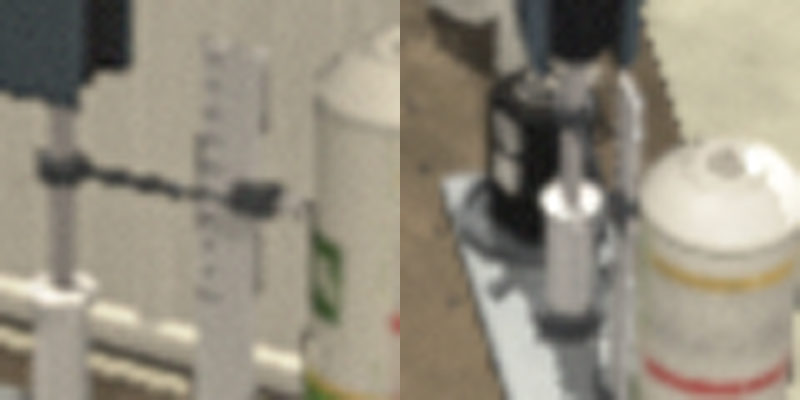

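The scene crop shows the pointer arriving at about (205,193), practically level with the rider, whose centre is at about (255,198). I'll measure the remaining offset with column centroids.

Run:
```python
from h import *
S=cam("scene"); im=np.load("pics/scene2.npz")["im"]; g=cv2.cvtColor(im,cv2.COLOR_RGB2GRAY).astype(float)
ax=np.array([.576,.031]); gx=np.array([.9988,.0488]); gy=np.array([-.0488,.9988])
def onplane(u,v,x0):
    o,d=ray(S,u,v); s=(x0-gx@(o[:2]-ax))/(gx@d[:2]); P=o+d*s; return gy@(P[:2]-ax),P[2]
for u in range(292,326):
    c=187+(u-292)*.16; v=np.arange(int(c)-5,int(c)+9); w=np.clip(np.median(g[v,u])-12-g[v,u],0,None) if u<316 else np.clip(105-g[v,u],0,None)
    if w.sum()>5:
        vc=(w*v).sum()/w.sum(); print(u,round(vc,2),int(g[v,u].min()),np.round(onplane(u,vc,0),4), np.round(onplane(u,vc,8e-3),4)[1] if u>315 else "")
```

```text
292 187.6 57 [-0.0008  0.1283] 
293 187.49 52 [-0.0035  0.1292] 
294 187.03 54 [-0.0061  0.1309] 
295 186.85 51 [-0.0088  0.132 ] 
296 186.99 66 [-0.0115  0.1322] 
297 187.51 87 [-0.0141  0.1314] 
298 187.97 74 [-0.0168  0.1308] 
299 188.18 67 [-0.0194  0.1308] 
300 188.18 61 [-0.0221  0.1313] 
301 188.24 70 [-0.0247  0.1318] 
302 188.56 86 [-0.0273  0.1315] 
303 188.99 75 [-0.03   0.131] 
304 189.21 66 [-0.0326  0.131 ] 
305 189.18 66 [-0.0352  0.1316] 
306 189.24 71 [-0.0378  0.132 ] 
307 189.57 83 [-0.0404  0.1317] 
308 190.0 77 [-0.043   0.1312] 
309 190.36 90 [-0.0456  0.1308] 
310 190.46 109 [-0.0481  0.1311] 
311 190.59 106 [-0.0507  0.1313] 
312 190.6 92 [-0.0532  0.1319] 
313 190.65 99 [-0.0558  0.1323] 
314 191.75 111 [-0.0584  0.1301] 
315 191.0 110 [-0.0609  0.1325] 
317 191.59 80 [-0.0659  0.1321] 0.1281
318 191.51 59 [-0.0684  0.1329] 0.1288
319 191.36 59 [-0.0709  0.1338] 0.1297
320 191.71 62 [-0.0734  0.1335] 0.1294
321 191.97 59 [-0.0759  0.1334] 0.1293
322 191.91 59 [-0.0784  0.1341] 0.13
323 191.66 59 [-0.0809  0.1352] 0.1312
324 190.84 74 [-0.0832  0.1378] 0.1338
```

Run:
```python
from h import *
S=cam("scene"); c=cam("wrist")
def W(n):
    w=np.load(f"pics/{n}.npz"); return (c[0],c[1],cv2.Rodrigues(w["rvec"])[0],w["tvec"])
L=lambda x,y:(459+x/8,162+y/8)
Q=lambda x,y:(422+(x-400)/10,110+y/10)
def edges(f):
    g=cv2.cvtColor(np.load(f)["im"],cv2.COLOR_RGB2GRAY).astype(float); r=[]
    for u in range(317,323):
        p=g[180:205,u]; i=int(np.argmin(p)); lo=np.sort(p)[:3].mean()
        th=(lo+np.median(p[:6]))/2; ii=np.where(p<th)[0]; a,b=ii[0],ii[-1]
        th2=(lo+np.median(p[-6:]))/2
        r.append((u,180+a-1+(p[a-1]-th)/(p[a-1]-p[a]),180+b+(th2-p[b])/(p[b+1]-p[b])))
    return np.array(r)
e=edges("pics/scene2.npz"); print(e.round(2)); print(edges("pics/scene.npz").round(2))
vb=np.median(e[:,2]); vt=np.median(e[:,1])
def lsq(rs):
    A=0;b=0
    for o,d in rs:
        d=d/np.linalg.norm(d);M=np.eye(3)-np.outer(d,d);A=A+M;b=b+M@o
    p=np.linalg.solve(A,b);return p,[np.linalg.norm(np.cross(p-o,d/np.linalg.norm(d))).round(4) for o,d in rs]
w3,w2=W("w3"),W("w2")
print("bot",lsq([ray(S,317.5,e[0,2]),ray(w3,*L(175,275)),ray(w2,*Q(586,268))]))
# scene calibration: rod-in pointer, should be z=.090
g=cv2.cvtColor(np.load("pics/scene.npz")["im"],cv2.COLOR_RGB2GRAY).astype(float)
ax=np.array([.576,.031]); gx=np.array([.9988,.0488]); gy=np.array([-.0488,.9988]); zz=[]
for u in range(297,311):
    k=int(202+(u-297)*.25); v=np.arange(k-5,k+6); w=np.clip(np.median(g[v,u])-12-g[v,u],0,None)
    if w.sum()<5: continue
    o,d=ray(S,u,(w*v).sum()/w.sum()); s=-gx@(o[:2]-ax)/(gx@d[:2]); zz.append((o+d*s)[2])
print("rod-in pointer z",np.round(zz,4),np.median(zz))
```

```text
[[317.   189.48 193.72]
 [318.   188.91 193.97]
 [319.   188.75 194.16]
 [320.   188.92 194.39]
 [321.   189.12 194.31]
 [322.   189.17 194.33]]
[[317.   189.6  193.43]
 [318.   189.29 193.65]
 [319.   189.2  193.8 ]
 [320.   189.54 194.01]
 [321.   189.59 194.11]
 [322.   189.46 194.41]]
bot (array([ 0.58005726, -0.03574008,  0.12663878]), [np.float64(0.0002), np.float64(0.0004), np.float64(0.0005)])
rod-in pointer z [0.0901 0.0905 0.0904 0.0898 0.09   0.0903 0.0905 0.0904 0.0903 0.0906
 0.0909 0.0909 0.0909 0.0911] 0.09045038275252298
```

The rod-in pointer reads 0.0905, so the scene calibration is good. The pointer now is about 0.131 and the mark estimates run from 0.1313 to 0.133. I raise 1 mm and hold.

Call:
{"api": "servo_tool", "payload": {
  "motion": [1,0,0,-0.05,0,1,0,0,-0.1,0,1,0,0,-0.1,0,1,0,0,-0.1,0,1,0,0,-0.1,0]
}}

```text
time_s: 6.35
position: [0.5759, 0.031, 0.1628]
eef_rot: [0.691, 0.723, -0.0, -0.0]
ft_force: [3.4, 0.1, -7.5]
finger_gap: 0.298
finger_force: 35.0
```

```bash
python3 g.py .576 .031 .164
python3 - <<'E'
from h import *
im,D=ctrl.capture("scene"); cv2.imwrite("pics/crop5.png",cv2.resize(im[160:260,235:355],(720,600),interpolation=2)[:,:,::-1])
E
```

```text
t 6.35 [0.5759 0.031  0.1628] F [ 3.37  0.13 -7.53] gap 0.298 shift cm [ 0.    0.01 -0.12] turn -0.003 q [-0.05  0.48  1.53  0.    1.13 -0.1 ]
```

View pics/crop5.png

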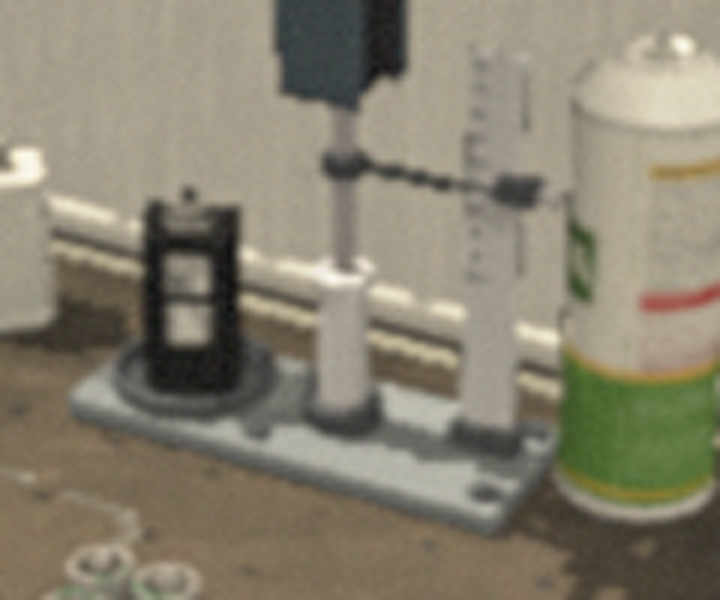

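The view shows the module still in its seat and the pointer level with the rider. The measured height didn't rise with the command, so I hold and re-read.

Call:
{"api": "servo_tool", "payload": {
  "motion": [1,0,0,-0.05,0,1,0,0,-0.1,0,1,0,0,-0.1,0]
}}

```text
time_s: 6.7
position: [0.576, 0.031, 0.164]
eef_rot: [0.691, 0.723, 0.0, 0.0]
ft_force: [2.8, 0.9, -6.9]
finger_gap: 0.296
finger_force: 35.0
```

Run:
```python
from h import *
S=cam("scene");ax=np.array([.576,.031]); gx=np.array([.9988,.0488])
for _ in range(3):
    im,D=ctrl.capture("scene"); g=cv2.cvtColor(im,cv2.COLOR_RGB2GRAY).astype(float); zz=[]
    for u in range(298,314):
        k=int(187.5+(u-298)*.2); v=np.arange(k-5,k+6); w=np.clip(np.median(g[v,u])-12-g[v,u],0,None)
        if w.sum()<5: continue
        o,d=ray(S,u,(w*v).sum()/w.sum()); s=-gx@(o[:2]-ax)/(gx@d[:2]); zz.append((o+d*s)[2])
    print(ctrl.observe()["position"].round(4),ctrl.observe()["ft_force"].round(1),np.median(zz))
```

```text
[0.5759 0.0309 0.164 ] [ 2.7  1.1 -7.2] 0.13239195685011787
[0.576 0.031 0.164] [ 3.6 -0.  -6.9] 0.13258011489033178
[0.5759 0.0309 0.1639] [ 3.6 -0.7 -6.1] 0.13250221028096285
```

The arm is steady: the pointer is at about 0.132 and the mark at about 0.132. Handing in.

```bash
python3 -c "
from rig import ctrl
print(ctrl.hand_in())"
```

```text
the job is handed in; nothing more can be done
None
```

I handed the job in with gauge_b's rod (the gauge holding the black module) held about 42 mm up; the pointer is at about 132 mm, level with the mark to within about 1 mm, I didn't touch gauge_a or the loose parts, and the verdict wasn't shown.

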